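# Shut down a stirring hotplate in the right order

## Robot

A 6-joint arm with a two-finger parallel gripper is mounted at the origin on the work surface. World frame = base frame: x ahead of the robot, y to its left, z up, the work surface at z = 0. Lengths are in m, angles in rad, forces in N, time in s.
With the tool pointing down it reaches from about 0.375 to 0.9 m from the base axis. Payload 3.1 kg.
Tool frame: the origin (TCP) lies midway between the tips of the shut fingers; the grasp point (between the pads) lies 19 mm behind it; z points along the fingers, y is the line along which they close (so a half turn about z gives the same grasp; the last joint's range is limited). The gripper opens to 85 mm and grips with 20 to 120 N. Pads are 22 mm wide; open, the fingers measure 114 mm over their backs; the gripper's body (76 mm by 85 mm) begins 54 mm behind the grasp point. The pads swing forward as they close: fully open they stand 13 mm farther back than shut.
Start: joints at [0.998, 0.527, 1.433, -0, 1.181, -0.178], TCP at [0.24, 0.577, 0.231] pointing down, gripper open.
Joint ranges: [-3.08, 3.08], [-0.75, 2.2], [0.22, 2.44], [-1.43, 4.57], [0, 2.65], [-2.85, 2.85]. Speed limits (rad/s): [2.79, 2.79, 3.14, 3.14, 3.14, 3.14].

## Interface

Orientations are given as a rotation vector (axis times angle).
In Python, from plant import * gives the robot as it stands.
- The arm moves only by the tool drive_tool, never from a script. Its argument "deltas" is a list of rows, each a list of 3 entries, a list of its own where there are three numbers: the shift along the tool's x, y, z in cm, then the turn, a rotation vector about the tool's x, y, z in degrees, then the closure, from 0 (fully open) to 1 (shut). A call has 1 to 10 rows; each row is the pose to reach, as a shift and turn from the pose commanded when the call began, along the tool's axes at that moment; what a row does not reach only later rows make up. A row lasts 1/12 s, in which the tool goes at most 41.7 mm and 7.16 degrees, less where a joint would pass 70% of its speed; a pose out of reach is approached as far as the arm can. A call with a gripper value outside its range is refused whole. The fingers move at their own pace and stop on an object; the grip force is fixed at half the most. Time passes only in rows, so rows that repeat a pose let the fingers close. It gives the time, the measured TCP pose, the force, the opening and the grip force at its end, in the units of the state.
- get_obs(): the state, without advancing time (a new reading comes with each control period).
- grab_frame(name): name is "scene" or "top" or "wrist"; returns (picture, depth): 480x640x3 uint8, red, green, blue; 480x640 float32, m along the optical axis (not along the pixel's ray), 0 where there is no reading.
- calibration(name): a dict with "mtx" (3x3 intrinsics, pixels), "pose" (4x4, takes a point from camera to world coordinates); the wrist camera has in their place "mount" (4x4, takes a point from camera to tool coordinates, whose origin is the TCP and whose axes are the flange's). Camera axes: x right, y up, looking along -z (the intrinsics and any distortion apply to the point x, -y, -z); pixel columns grow to the right and rows downward; lengths in m; the calibration is good to about 2 mm. A picture is of the moment at which its call begins: read the wrist's pose just before it. calibration takes no time and is no camera call.
- hand_in(): hands the job in; it is judged then, once.
The state is a dict: "time": time; "joint_positions": joint angles; "qvel": joint speeds; "joint_efforts": joint torques, N m; "ee_pos": TCP position; "ee_rot": TCP orientation; "contact_force": force on the tool from outside, world axes, zero at the start; "moment": the same for the moment, N m; "gripper_width": finger opening in m; "grasp_force": force on a finger pad.
Only numpy, scipy, OpenCV 4.12 (cv2) and the standard library are available. Lean on these libraries where they do the work, as an engineer would, in place of code of your own. Each camera call takes 0.05 s, during which the arm holds its last target. There are 200 camera calls.

## Task

The run on the stirring hotplate that carries the conical flask is finished: shut that hotplate down with light fingertip presses on the raised lower ends of its three rocker switches, the heater (under the larger knob) first, then the stirrer (under the smaller knob), and last the mains (the one with no knob), each pushed fully over until that end lies flush (off). Its top plate is hot, so keep off it; leave its knobs at their settings, do not touch the neighbouring hotplate with the beaker, which is still running, and neither pick up nor shift the glassware or anything else on the bench. Finish with the hand clear.

Things in the scene. Friction and masses are not known exactly. Their poses are not given: they have to be found in the camera images.
- hotplate: Stirring hotplate to shut down, the one carrying the conical flask (left or right one). Fixed; white case 200 mm wide, 306 deep; heating plate 180 x 180, top 120 mm above bench. Control panel at its front slopes 22 degrees from level, rising away from the robot. Origin under its middle at bench level; x from front to back, y to its left seen by robot, z up.
- hotplate_panel (a point): Middle of the sloping control panel, on its face, 108 mm in front of the hotplate's origin and 78 mm up. Axes as hotplate's; outward normal of the panel (-0.375, 0, 0.927) in them. The panel is 104 mm long up the slope, lower edge 58 mm above bench; switch pivots lie in a row 30 mm, knobs 76 mm up the slope from it; knobs stand 18 mm off it.
- hotplate_heat (a joint): Heater switch, 22 mm wide black rocker at the robot's left end of the panel (62 mm left of its middle), right below the larger knob; 29 mm long up the panel's slope. Value in rad: 0 = on (lower half raised 20 degrees), 0.36 = off (lower half flush, parallel to the panel); off counts from 0.25. It moves stiffly, about 3 N on the raised end, has no snap and stays wherever it is left.
- hotplate_heat_low (a point): Centre of the raised lower half of the heater rocker, on its surface, 11 mm down the slope from the pivot; moves with it. Press here, not beyond the pivot: square to the panel this point travels about 4 mm from on to off. Flush, the half stands 5 mm above the panel and 2 mm above the rim around the switch.
- hotplate_stir (a joint): Stirrer switch, 22 mm wide black rocker in the middle of the panel, below the smaller knob; 29 mm long up the panel's slope. Value in rad: 0 = on (lower half raised 20 degrees), 0.36 = off (lower half flush, parallel to the panel); off counts from 0.25. It moves stiffly, about 3 N on the raised end, has no snap and stays wherever it is left.
- hotplate_stir_low (a point): Centre of the raised lower half of the stirrer rocker, on its surface, 11 mm down the slope from the pivot; moves with it. Press here, not beyond the pivot: square to the panel this point travels about 4 mm from on to off. Flush, the half stands 5 mm above the panel and 2 mm above the rim around the switch.
- hotplate_mains (a joint): Mains switch, 30 mm wide black rocker at the robot's right end of the panel (64 mm right of its middle), below the display window, no knob; 29 mm long up the panel's slope. Value in rad: 0 = on (lower half raised 20 degrees), 0.36 = off (lower half flush, parallel to the panel); off counts from 0.25. It moves stiffly, about 3 N on the raised end, has no snap and stays wherever it is left.
- hotplate_mains_low (a point): Centre of the raised lower half of the mains rocker, on its surface, 11 mm down the slope from the pivot; moves with it. Press here, not beyond the pivot: square to the panel this point travels about 4 mm from on to off. Flush, the half stands 5 mm above the panel and 2 mm above the rim around the switch.
- hotplate_heatknob_mark (a point): End of the white mark on the larger (heat) knob, 42 mm in diameter, above the heater switch; the knob turns if brushed.
- hotplate_stirknob_mark (a point): End of the white mark on the smaller (stirring speed) knob, 33 mm in diameter, above the stirrer switch.
- hotplate_plate: The heating plate of the hotplate to be shut down, still hot: 180 x 180 x 11 mm, origin at the middle of its underside, 109 mm above the bench.
- busy: The neighbouring stirring hotplate, same model and axes, carrying the straight-sided beaker and still in use.
- busy_heat (a joint): Heater switch of the neighbouring hotplate, on (0).
- busy_stir (a joint): Stirrer switch of the neighbouring hotplate, on (0).
- busy_mains (a joint): Mains switch of the neighbouring hotplate, on (0).
- flask: Clear glass conical flask, base 85 mm in diameter, 140 mm tall, standing loose on the plate of the hotplate to be shut down; origin at the centre of its underside.
- beaker: Clear glass straight-sided beaker, 80 mm in diameter, 110 mm tall, standing loose on the plate of the neighbouring hotplate; origin at the centre of its underside.
- vial: Small amber vial with a black cap, 25 mm in diameter, 62 mm tall, standing between the hotplates; origin at the centre of its underside.
- petri: Stack of three clear plastic dishes, 92 mm in diameter, 44 mm high, on the bench in front of the hotplates; origin at the centre of its underside.
- spatula: Steel double-ended laboratory spatula, 180 mm long and 6 mm thick, lying on the bench in front of the hotplates to the left; origin under its middle.
- steel_cup: Stainless steel beaker, 80 mm in diameter, 95 mm tall, to the robot's left; origin at the centre of its underside.
- wash_bottle: Plastic wash bottle with a bent spout, 68 mm in diameter, 190 mm tall, to the robot's right; origin at the centre of its underside.

How it is judged:
By the outcome, as a careful person would: the job done as asked, in the order asked, and still so for the second after the job is handed in, with the robot touching nothing.
It also fails if it takes over 58 s, if anything falls off the work surface, if the arm or the gripper's body presses on something with over 40 N, if the wrist force passes 120 N, or if a joint passes its speed limit or range.

## Working session

There is one attempt and no reset: what is moved stays moved. The work goes in short steps, Python scripts to look and compute and a tool call to move; the robot and the scene stay as the last step left them, time stands still between calls to the robot, and variables do not carry over. Pictures are saved under pics/ and viewed, at most 10 in all, crops included, and the job is handed in when it is done.

Besides the shell and the picture viewer there is one more tool, called after "Call:" by a JSON object that holds its "method" and its "body". drive_tool: Moves the arm, as the interface text tells. Its arguments: {"type":"object","properties":{"deltas":{"type":"array"}},"required":["deltas"]}

```bash
mkdir -p pics
python3 - <<'E'
from plant import *
import cv2,numpy as np
o=get_obs();print(o)
for n in("scene","top"):
    p,d=grab_frame(n);c=calibration(n);print(n,c)
    cv2.imwrite(f"pics/{n}0.png",p[:,:,::-1]);np.savez(f"{n}0.npz",p=p,d=d,K=c["mtx"],T=c["pose"])
print(calibration("wrist"))
E
```

```text
{'time': 0.0, 'joint_positions': array([ 9.97524346e-01,  5.28465233e-01,  1.43391494e+00,  2.74504190e-05,
        1.18140307e+00, -1.78481407e-01]), 'qvel': array([ 0.00107497,  0.00068942, -0.00018418,  0.00051634,  0.00086253,
       -0.00072908]), 'joint_efforts': array([ 1.64244211e-04, -4.42358673e+01, -1.78025061e+01, -2.98078185e-04,
        8.52419558e-03,  2.66249849e-07]), 'ee_pos': array([0.23994108, 0.57632511, 0.23033018]), 'ee_rot': array([-0.61596961, -3.07976874,  0.00318527]), 'contact_force': array([ 0.60415544,  0.34623608, -0.13974766]), 'moment': array([0.03250269, 0.01845876, 0.00670949]), 'grasp_force': 0.0, 'gripper_width': 0.08538095619454758}
scene {'mtx': array([[438.75762951,   0.        , 322.52294992],
       [  0.        , 438.75762951, 227.87852369],
       [  0.        ,   0.        ,   1.        ]]), 'pose': array([[-0.74299015, -0.55154365,  0.37916387,  0.96515521],
       [ 0.66912113, -0.62528293,  0.40161942,  0.43959894],
       [ 0.01557405,  0.55210584,  0.83362857,  0.98351951],
       [ 0.        ,  0.        ,  0.        ,  1.        ]])
[... 236 characters left out ...]
,
       [-0.99965625, -0.0251656 ,  0.00735297,  0.01438287],
       [ 0.00426053,  0.12079956,  0.99266778,  1.22749644],
       [ 0.        ,  0.        ,  0.        ,  1.        ]])}
{'mtx': array([[344.17820137,   0.        , 314.58604144],
       [  0.        , 344.17820137, 234.61711866],
       [  0.        ,   0.        ,   1.        ]]), 'mount': array([[ 1.02012079e-03,  9.46706898e-01,  3.22094719e-01,
         8.42340030e-02],
       [ 9.99998831e-01, -5.98787167e-04, -1.40717507e-03,
         5.46739385e-04],
       [-1.13931617e-03,  3.22095777e-01, -9.46706402e-01,
        -1.42907244e-01],
       [ 0.00000000e+00,  0.00000000e+00,  0.00000000e+00,
         1.00000000e+00]])}
```

View pics/scene0.png

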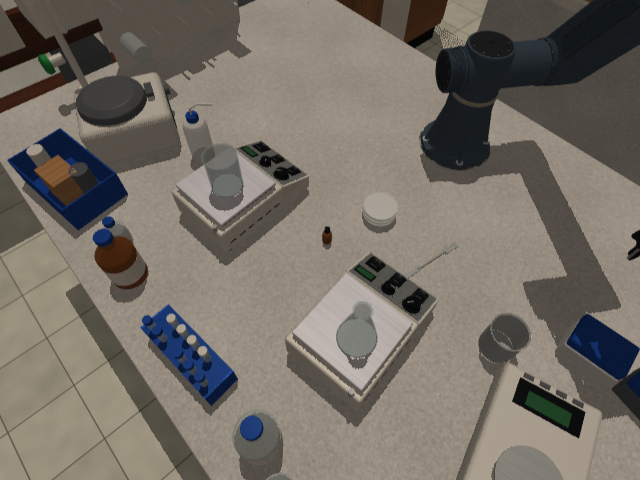

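View pics/top0.png

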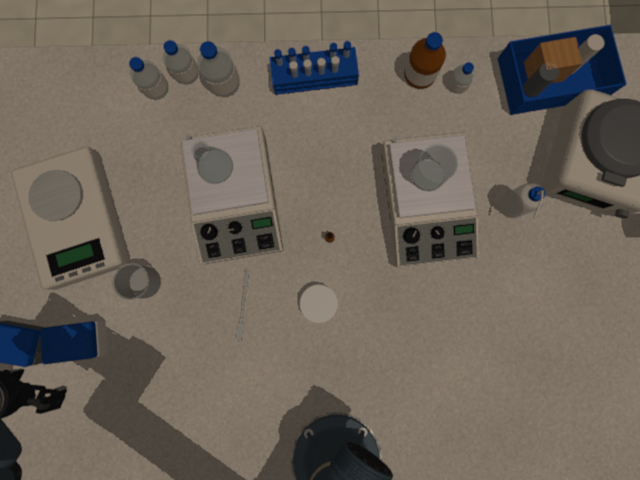

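The conical flask stands on the left hotplate (top view: panel centre about (237,238), switches about (213,250), (239,246), (265,242)). The beaker is on the right one.

```bash
cat > h.py <<'E'
import numpy as np,cv2
def cloud(d,K,T):
    v,u=np.mgrid[:d.shape[0],:d.shape[1]]
    P=np.stack([(u-K[0,2])/K[0,0]*d,-(v-K[1,2])/K[1,1]*d,-d],-1)
    return P@T[:3,:3].T+T[:3,3]
def frame(xy,yaw):   # hotplate -> world
    c,s=np.cos(yaw),np.sin(yaw);T=np.eye(4);T[:3,:3]=[[c,-s,0],[s,c,0],[0,0,1]];T[:2,3]=xy;return T
n=np.array([-.3746,0,.9272]);up=np.array([.9272,0,.3746])
def low(T,y,h=0.0): # press point (flush) + h along normal
    p=np.array([-.108,0,.078])+up*(-.052+.030-.011)+n*(.005+h)+[0,y,0]
    return T[:3,:3]@p+T[:3,3]
def proj(P,K,T):
    q=(P-T[:3,3])@T[:3,:3];return np.array([K[0,0]*q[0]/-q[2]+K[0,2],K[1,1]*-q[1]/-q[2]+K[1,2]])
Y=dict(heat=.062,stir=0,mains=-.064)
E
python3 - <<'E'
from h import *
z=np.load("top0.npz");W=cloud(z["d"],z["K"],z["T"]);p=z["p"]
R=np.zeros(p.shape[:2],bool);R[120:270,175:290]=1
m=R&(abs(W[...,2]-.12)<.006)&(z["d"]>0)
m=cv2.morphologyEx(m.astype(np.uint8),cv2.MORPH_OPEN,np.ones((5,5)))>0
for r in(cv2.minAreaRect(W[m][:,:2].astype(np.float32)),):print(r,W[m][:,2].mean())
Wp=W[225:232,205:270].reshape(-1,3);
for b in ((213,250),(239,246),(265,242),(237,238),(200,262),(283,250),(193,220),(270,208)):print(b,W[b[1],b[0]].round(4))
r=cv2.minAreaRect(W[m][:,:2].astype(np.float32));a=np.radians(r[2]);a=(a+np.pi/4)%(np.pi/2)-np.pi/4
T=frame(r[0],a);T2=T.copy()
# plate centre offset from origin unknown: fit using case
mc=R&(W[...,2]>.04);rc=cv2.minAreaRect(W[mc][:,:2].astype(np.float32));print(rc,a)
b=cv2.resize(p[120:270,175:290],None,fx=4,fy=4,interpolation=cv2.INTER_CUBIC)
cv2.imwrite("pics/crop0.png",b[:,:,::-1])
E
```

```text
((0.6889786124229431, 0.24807870388031006), (0.18086756765842438, 0.18052323162555695), 8.168961524963379) 0.12127115302001626
(213, 250) [0.5062 0.2831 0.0768]
(239, 246) [0.5144 0.2215 0.0746]
(265, 242) [0.5227 0.1595 0.0728]
(237, 238) [0.5331 0.2251 0.0804]
(200, 262) [0.4791 0.3166 0.0659]
(283, 250) [ 0.509   0.1233 -0.0028]
(193, 220) [0.5763 0.3251 0.0991]
(270, 208) [0.6004 0.1436 0.099 ]
((0.5774677991867065, 0.21704547107219696), (0.47350016236305237, 0.25648781657218933), 20.37978172302246) 0.14257527507934786
```

View pics/crop0.png

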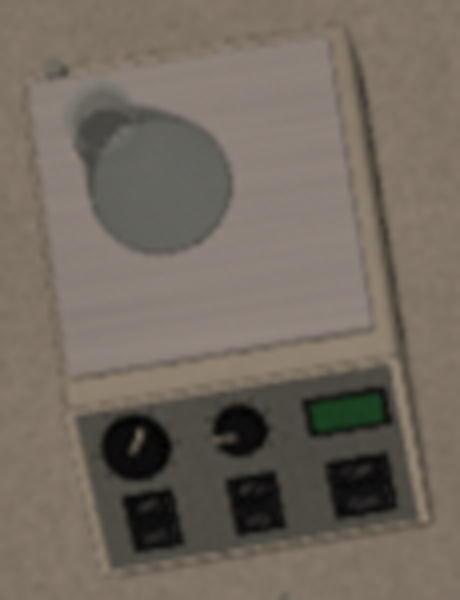

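```bash
cat >> h.py <<'E'
from scipy.spatial.transform import Rotation as Rn
def delta(obs,p,T):
    """tool-frame shift (cm) and turn (deg) from obs pose to TCP p, square to the panel, y along the panel"""
    R0=Rn.from_rotvec(obs["ee_rot"])
    y=np.array([0,1.,0]);z=-n;Rg=Rn.from_matrix(T[:3,:3]@np.stack([np.cross(y,z),y,z],1))
    return (R0.inv().apply(p-obs["ee_pos"])*100).round(2),np.degrees((R0.inv()*Rg).as_rotvec()).round(2)
E
python3 - <<'E'
from plant import *
from h import *
a=np.radians(8.17);T=frame((0.643,.240),a)
z=np.load("top0.npz")
for k,y in Y.items():print(k,low(T,y,.0),proj(low(T,y,.002),z["K"],z["T"]))
print(delta(get_obs(),low(T,0.0,.10),T))
E
```

```text
heat [0.49514421 0.28140838 0.0702742 ] [214.17302478 255.07887458]
stir [0.50395507 0.22003763 0.0702742 ] [239.85719155 250.75209861]
mains [0.51305015 0.15668718 0.0702742 ] [266.29950483 246.29760465]
(array([-34.85, -24.65,   6.78]), array([ -6.01, -21.51, -30.39]))
```

Call:
{"method": "drive_tool", "body": {"deltas": [[[-34.8,-24.6,6.8],[-6.0,-21.5,-30.4],1],[[-34.8,-24.6,6.8],[-6.0,-21.5,-30.4],1],[[-34.8,-24.6,6.8],[-6.0,-21.5,-30.4],1],[[-34.8,-24.6,6.8],[-6.0,-21.5,-30.4],1],[[-34.8,-24.6,6.8],[-6.0,-21.5,-30.4],1],[[-34.8,-24.6,6.8],[-6.0,-21.5,-30.4],1],[[-34.8,-24.6,6.8],[-6.0,-21.5,-30.4],1],[[-34.8,-24.6,6.8],[-6.0,-21.5,-30.4],1],[[-34.8,-24.6,6.8],[-6.0,-21.5,-30.4],1],[[-34.8,-24.6,6.8],[-6.0,-21.5,-30.4],1]]}}

```text
time: 0.93
ee_pos: [0.4595, 0.2269, 0.1654]
ee_rot: [-0.197, 2.75, 0.04]
contact_force: [0.6, 1.8, 0.1]
gripper_width: 0.0001
grasp_force: 0.0
```

Call:
{"method": "drive_tool", "body": {"deltas": [[[0,0,0],[0,0,0],1],[[0,0,0],[0,0,0],1],[[0,0,0],[0,0,0],1],[[0,0,0],[0,0,0],1]]}}

```text
time: 1.27
ee_pos: [0.458, 0.2297, 0.1656]
ee_rot: [-0.199, 2.751, 0.041]
contact_force: [0.5, 0.4, -0.8]
gripper_width: 0.0
grasp_force: 0.0
```

```bash
cat > look.py <<'E'
import sys
from plant import *
from h import *
def look(name):
    o=get_obs();p,d=grab_frame("wrist");c=calibration("wrist")
    E=np.eye(4);E[:3,:3]=Rn.from_rotvec(o["ee_rot"]).as_matrix();E[:3,3]=o["ee_pos"]
    T=E@c["mount"];np.savez(name+".npz",p=p,d=d,K=c["mtx"],T=T)
    cv2.imwrite(f"pics/{name}.png",p[:,:,::-1]);print(o["time"],o["ee_pos"],o["ee_rot"]);return o
look(sys.argv[1])
E
python3 look.py w1
```

```text
1.2667 [0.45800455 0.22968479 0.16564862] [-0.19896607  2.75097008  0.04053799]
```

View pics/w1.png

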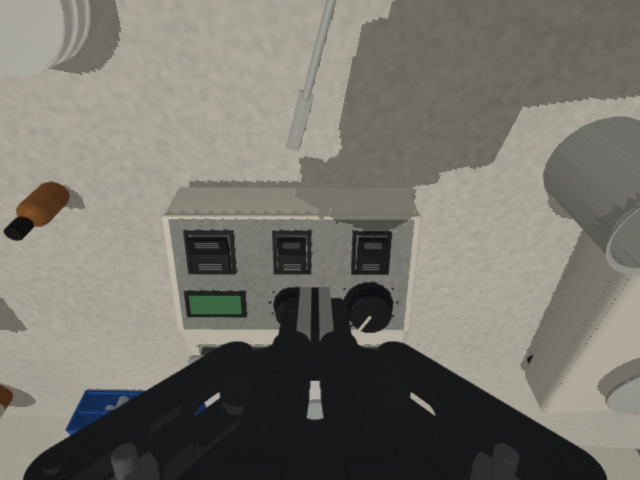

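The wrist view shows all three switches, with the image top towards the robot: mains (210,253), stirrer (292,252), heater (371,253). The raised lower ends point up in the image.

```bash
cat > fit.py <<'E'
import sys
from h import *
from scipy.optimize import least_squares
z=np.load(sys.argv[1]+".npz");p,K,C=z["p"],z["K"],z["T"]
g=cv2.cvtColor(p,cv2.COLOR_RGB2GRAY);W=cloud(z["d"],K,C)
m=np.zeros_like(g);m[222:284,172:410]=(g[222:284,172:410]<60)
m=cv2.morphologyEx(m,cv2.MORPH_CLOSE,np.ones((7,7)))
nn,l,s,c=cv2.connectedComponentsWithStats(m);b=[r for r in s[1:] if r[4]>400];print(b)
b=sorted(b,key=lambda r:-r[0]);px=np.array([[r[0]+(r[2]-1)/2,r[1]+(r[3]-1)/2] for r in b])
base=np.array([-.108,0,.078])
def loc(y,s,h):return base+up*(s-.052)+n*h+[0,y,0]
def res(v,full=False):
    T=frame(v[:2],v[2])
    r=[proj(T[:3,:3]@loc(y,.030,.003)+T[:3,3]+[0,0,v[3]],K,C)-q for y,q in zip(Y.values(),px)]
    return np.r_[np.ravel(r),(v[3])/.002*2]
r=least_squares(res,[.643,.24,.14,0]);print(r.x,np.degrees(r.x[2]),r.fun.round(2))
# depth of panel face between the switches
q=np.r_[W[226:280,245:266].reshape(-1,3),W[226:280,320:345].reshape(-1,3)]
T=frame(r.x[:2],r.x[2]);L=(q-T[:3,3])@T[:3,:3]-base
A=np.c_[L[:,:2],np.ones(len(L))];k=np.linalg.lstsq(A,L[:,2],rcond=None)[0];print("slope",k[:2],np.degrees(np.arctan(k[0])),"off normal",np.median(L@n))
for u,v in px.astype(int):
    for dv in range(-19,20,6):
        a=(W[v+dv,u-4:u+5]-T[:3,3])@T[:3,:3]-base;a=np.median(a,0);print((u,v+dv),"s",round(a@up+.052,4),"h",round(a@n,4))
E
python3 fit.py w1
```

```text
[array([ 184,  230,   53,   44, 2112], dtype=int32), array([ 273,  231,   38,   43, 1617], dtype=int32), array([ 351,  231,   41,   44, 1651], dtype=int32)]
[ 6.43167045e-01  2.39196711e-01  1.36094540e-01 -1.06423056e-04] 7.797642748453455 [-0.01 -0.02  0.28  0.02 -0.27  0.05 -0.11]
slope [-0.2623546   0.00304621] -14.700509918454925 off normal 0.0007385070022466205
(np.int64(371), np.int64(233)) s 0.0138 h 0.0031
(np.int64(371), np.int64(239)) s 0.017 h 0.0078
(np.int64(371), np.int64(245)) s 0.0213 h 0.0092
(np.int64(371), np.int64(251)) s 0.0271 h 0.007
(np.int64(371), np.int64(257)) s 0.0327 h 0.0054
(np.int64(371), np.int64(263)) s 0.0378 h 0.0055
(np.int64(371), np.int64(269)) s 0.0427 h 0.0061
(np.int64(291), np.int64(233)) s 0.0141 h 0.0035
(np.int64(291), np.int64(239)) s 0.0174 h 0.0079
(np.int64(291), np.int64(245)) s 0.0219 h 0.0088
(np.int64(291), np.int64(251)) s 0.0277 h 0.0064
(np.int64(291), np.int64(257)) s 0.0332 h 0.0053
(np.int64(291), np.int64(263)) s 0.0381 h 0.0055
(np.int64(291), np.int64(269)) s 0.0431 h 0.0058
(np.int64(210), np.int64(232)) s 0.0138 h 0.0033
(np.int64(210), np.int64(238)) s 0.0175 h 0.0066
(np.int64(210), np.int64(244)) s 0.0214 h 0.0089
(np.int64(210), np.int64(250)) s 0.0272 h 0.0068
(np.int64(210), np.int64(256)) s 0.0326 h 0.0056
(np.int64(210), np.int64(262)) s 0.0378 h 0.0053
(np.int64(210), np.int64(268)) s 0.043 h 0.005
```

```bash
cat > go.py <<'E'
import sys
from plant import *
from h import *
T=frame((.6432,.2392),np.radians(7.9))
o=get_obs();t=T[:3,:3]
p=low(T,Y[sys.argv[1]],float(sys.argv[2]))-.0025*t@up
print(delta(o,p,T),o["time"]);e=t.T@(o["ee_pos"]-low(T,Y[sys.argv[1]]));print("h",e@n*1e3,"s",e@up*1e3,"y",e[1]*1e3,o["contact_force"])
E
python3 go.py heat .018
```

```text
(array([-0.31,  4.52,  8.73]), array([0.24, 0.03, 0.38])) 1.3167
h 105.14074550855423 s -5.335661249291502 y -45.54876526107135 [-0.53350964 -0.15492994 -0.13791115]
```

Call:
{"method": "drive_tool", "body": {"deltas": [[[-0.3,4.5,3],[0.24,0,0.4],1],[[-0.3,4.5,5],[0.24,0,0.4],1],[[-0.3,4.5,7],[0.24,0,0.4],1],[[-0.3,4.5,8.7],[0.24,0,0.4],1],[[-0.3,4.5,8.7],[0.24,0,0.4],1],[[-0.3,4.5,8.7],[0.24,0,0.4],1],[[-0.3,4.5,8.7],[0.24,0,0.4],1]]}}

```text
time: 1.9
ee_pos: [0.4868, 0.2794, 0.0869]
ee_rot: [-0.188, 2.751, 0.037]
contact_force: [-0.3, 0.2, 1.0]
gripper_width: 0.0
grasp_force: 0.0
```

```bash
python3 go.py heat 0; python3 look.py w2
```

```text
(array([0.05, 0.07, 1.88]), array([-0.02,  0.07, -0.06])) 1.9
h 18.75130722678562 s -2.0648174925793477 y -0.7180909328991341 [-0.34809183  0.22339141  1.02906641]
1.9 [0.48678599 0.27936484 0.08688652] [-0.18830989  2.75066253  0.03687235]
```

View pics/w2.png

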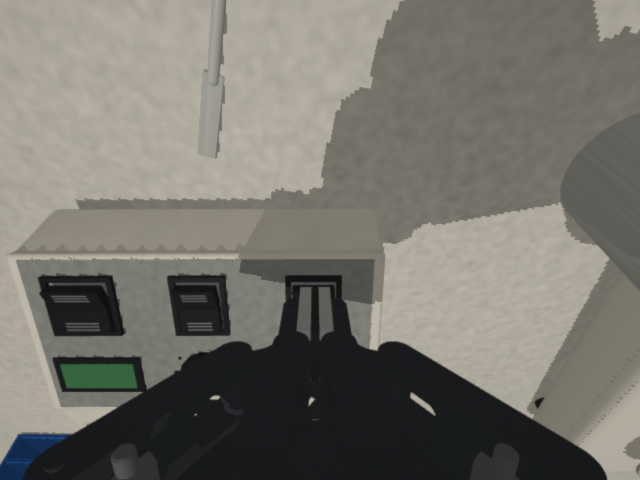

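The fingers are centred over the heater rocker at (313,285). Pressing next.

Call:
{"method": "drive_tool", "body": {"deltas": [[[0,0.05,0.8],[0,0,0],1],[[0,0.05,1.2],[0,0,0],1],[[0,0.05,1.4],[0,0,0],1],[[0,0.05,1.5],[0,0,0],1],[[0,0.05,1.6],[0,0,0],1],[[0,0.05,1.7],[0,0,0],1],[[0,0.05,1.75],[0,0,0],1],[[0,0.05,1.75],[0,0,0],1]]}}

```text
time: 2.62
ee_pos: [0.4935, 0.2795, 0.0699]
ee_rot: [-0.186, 2.752, 0.035]
contact_force: [-2.5, -0.2, 1.6]
gripper_width: -0.0
grasp_force: 1.4
```

```bash
python3 go.py heat 0
```

```text
(array([0.02, 0.15, 0.05]), array([-0.09, -0.01, -0.16])) 2.6167
h 0.47826217758447764 s -2.308672443610256 y -1.5275049336243498 [-2.52160007 -0.22400412  1.63541815]
```

Call:
{"method": "drive_tool", "body": {"deltas": [[[0,0.1,0.04],[0,0,0],1],[[0,0.1,0.08],[0,0,0],1],[[0,0.1,0.08],[0,0,0],1],[[0,0.1,0.08],[0,0,0],1]]}}

```text
time: 2.95
ee_pos: [0.494, 0.2805, 0.0692]
ee_rot: [-0.185, 2.752, 0.036]
contact_force: [-2.7, -1.0, 2.3]
gripper_width: 0.0002
grasp_force: 1.5
```

```bash
python3 go.py heat 0
```

```text
(array([ 0.06,  0.06, -0.04]), array([-0.09,  0.01, -0.18])) 2.95
h -0.4270703494371154 s -1.9360820611670697 y -0.5842707377155918 [-2.69064235 -1.04804786  2.31652061]
```

Call:
{"method": "drive_tool", "body": {"deltas": [[[0.05,0,0.04],[0,0,0],1],[[0.05,0,0.08],[0,0,0],1],[[0.05,0,0.08],[0,0,0],1],[[0.05,0,0.08],[0,0,0],1]]}}

```text
time: 3.28
ee_pos: [0.4941, 0.2805, 0.069]
ee_rot: [-0.185, 2.75, 0.036]
contact_force: [-4.8, -2.6, 8.0]
gripper_width: 0.0
grasp_force: 4.7
```

```bash
python3 go.py heat 0
```

```text
(array([ 0.06,  0.05, -0.06]), array([-0.08,  0.09, -0.17])) 3.2833
h -0.5726922433742306 s -1.9083519983731918 y -0.5498858877677593 [-4.82702589 -2.6057675   7.96589445]
```

The force rose to about 10 N, so the stop is reached. I'll back off and look.

Call:
{"method": "drive_tool", "body": {"deltas": [[[0,0,-1],[0,0,0],1],[[0,0,-3],[0,0,0],1],[[0,-3,-5],[0,0,0],1],[[0,-6,-5],[0,0,0],1],[[0,-6,-5],[0,0,0],1],[[0,-6,-5],[0,0,0],1]]}}

```text
time: 3.78
ee_pos: [0.4852, 0.2178, 0.1154]
ee_rot: [-0.181, 2.749, 0.036]
contact_force: [0.8, -0.2, 0.6]
gripper_width: -0.0002
grasp_force: 0.0
```

```bash
python3 go.py stir .018;python3 look.py w3
```

```text
(array([ 0.19, -0.05,  3.09]), array([-0.1 ,  0.21, -0.36])) 3.7833
h 48.91537526836922 s -0.7313615655356307 y 0.5334695172771234 [ 0.78966118 -0.1609578   0.58519563]
3.7833 [0.48516821 0.21780986 0.11535344] [-0.1805954   2.74872571  0.03645729]
```

View pics/w3.png

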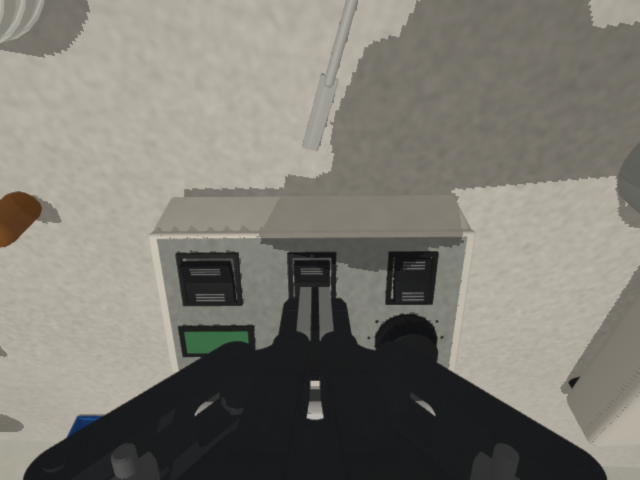

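The heater rocker at (412,278) now has its lower end flush and its upper half raised. Stirrer next, down to 18 mm and then pressing, with a 5.0 cm total stroke.

Call:
{"method": "drive_tool", "body": {"deltas": [[[0.2,-0.05,2],[0,0.2,-0.3],1],[[0.2,-0.05,3.5],[0,0.2,-0.3],1],[[0.2,-0.05,4.2],[0,0.2,-0.3],1],[[0.2,-0.05,4.5],[0,0.2,-0.3],1],[[0.2,-0.05,4.65],[0,0.2,-0.3],1],[[0.2,-0.05,4.75],[0,0.2,-0.3],1],[[0.2,-0.05,4.85],[0,0.2,-0.3],1],[[0.2,-0.05,4.95],[0,0.2,-0.3],1],[[0.2,-0.05,4.95],[0,0.2,-0.3],1],[[0.2,-0.05,4.95],[0,0.2,-0.3],1]]}}

```text
time: 4.67
ee_pos: [0.5003, 0.2206, 0.0684]
ee_rot: [-0.193, 2.753, 0.035]
contact_force: [-1.9, 0.4, 2.4]
gripper_width: 0.0001
grasp_force: 1.2
```

```bash
python3 go.py stir 0; sed -i 's/^r=least/#r=least/' /dev/null
python3 - <<'E'
from h import *
z=np.load("w3.npz");W=cloud(z["d"],z["K"],z["T"]);T=frame((.6432,.2392),np.radians(7.9))
for u in(412,210):
  for v in range(256,302,6):
    a=np.median((W[v,u-4:u+5]-T[:3,3])@T[:3,:3],0)-[-.108,0,.078];print(u,v,"s",round(a@up+.052,4),"h",round(a@n,4))
E
```

```text
(array([-0.15, -0.12, -0.04]), array([-0.06, -0.11,  0.13])) 4.6667
h -0.4093855035058845 s -4.037290561101957 y 1.194281624322327 [-1.94034897  0.42612689  2.37843741]
412 256 s 0.015 h 0.0034
412 262 s 0.0181 h 0.0053
412 268 s 0.0218 h 0.0059
412 274 s 0.0262 h 0.0051
412 280 s 0.03 h 0.0056
412 286 s 0.0338 h 0.0062
412 292 s 0.0371 h 0.0079
412 298 s 0.0406 h 0.009
210 256 s 0.0146 h 0.0028
210 262 s 0.0169 h 0.0067
210 268 s 0.0196 h 0.0094
210 274 s 0.0241 h 0.0083
210 280 s 0.0292 h 0.006
210 286 s 0.0337 h 0.0052
210 292 s 0.038 h 0.005
210 298 s 0.042 h 0.0054sed: couldn't edit /dev/null: not a regular file
```

Call:
{"method": "drive_tool", "body": {"deltas": [[[-0.1,-0.1,0.04],[0,0,0],1],[[-0.1,-0.1,0.08],[0,0,0],1],[[-0.1,-0.1,0.1],[0,0,0],1],[[-0.1,-0.1,0.1],[0,0,0],1],[[-0.1,-0.1,0.1],[0,0,0],1]]}}

```text
time: 5.08
ee_pos: [0.501, 0.2199, 0.0684]
ee_rot: [-0.194, 2.753, 0.035]
contact_force: [-6.5, 1.6, 8.5]
gripper_width: 0.0004
grasp_force: 5.3
```

```bash
python3 go.py stir 0
```

```text
(array([-0.1 , -0.04, -0.06]), array([-0.04, -0.1 ,  0.15])) 5.0833
h -0.6437237607696501 s -3.4818490676777705 y 0.4277392607467045 [-6.45877117  1.60269894  8.49787006]
```

The stirrer is at its stop (about 11 N). Backing off and moving over to the mains.

Call:
{"method": "drive_tool", "body": {"deltas": [[[0,0,-1],[0,0,0],1],[[0,0,-3],[0,0,0],1],[[0,-3,-5],[0,0,0],1],[[0,-6.4,-5],[0,0,0],1],[[0,-6.4,-5],[0,0,0],1],[[0,-6.4,-5],[0,0,0],1],[[0,-6.4,-5],[0,0,0],1]]}}

```text
time: 5.67
ee_pos: [0.4935, 0.1528, 0.1147]
ee_rot: [-0.188, 2.752, 0.034]
contact_force: [-0.5, 0.0, 0.7]
gripper_width: -0.0
grasp_force: 0.0
```

```bash
python3 go.py mains 0;python3 look.py w4
```

```text
(array([0.09, 0.11, 4.86]), array([-0.13, -0.01, -0.05])) 5.6667
h 48.57128593150147 s -1.6355242454421242 y -1.0340375504855845 [-0.46699638  0.01472517  0.70982872]
5.6667 [0.49347741 0.15276711 0.11469572] [-0.18813687  2.75200669  0.03393003]
```

View pics/w4.png

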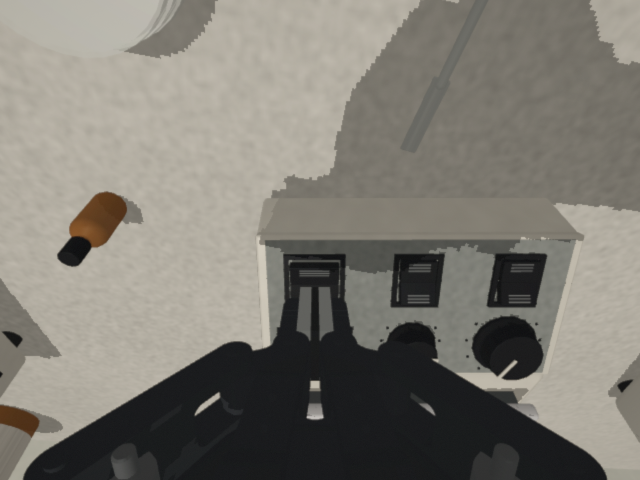

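The stirrer (418,280) and heater (517,280) both lie with the lower half flush, and the mains is under the fingers at (314,270). Pressing the mains.

Call:
{"method": "drive_tool", "body": {"deltas": [[[0.05,0.1,2],[0,0,0],1],[[0.05,0.1,3.5],[0,0,0],1],[[0.05,0.1,4.2],[0,0,0],1],[[0.05,0.1,4.5],[0,0,0],1],[[0.05,0.1,4.65],[0,0,0],1],[[0.05,0.1,4.75],[0,0,0],1],[[0.05,0.1,4.85],[0,0,0],1],[[0.05,0.1,4.92],[0,0,0],1],[[0.05,0.1,4.92],[0,0,0],1],[[0.05,0.1,4.92],[0,0,0],1]]}}

```text
time: 6.55
ee_pos: [0.5097, 0.1575, 0.0685]
ee_rot: [-0.193, 2.753, 0.035]
contact_force: [-1.7, 0.6, 2.1]
gripper_width: -0.0003
grasp_force: 1.5
```

```bash
python3 go.py mains 0
```

```text
(array([-0.1 , -0.14, -0.06]), array([-0.06, -0.12,  0.15])) 6.55
h -0.5682662189081918 s -3.4632653768138746 y 1.3890803246949681 [-1.72129912  0.64338054  2.14996627]
```

Call:
{"method": "drive_tool", "body": {"deltas": [[[-0.1,-0.1,0.04],[0,0,0],1],[[-0.1,-0.1,0.08],[0,0,0],1],[[-0.1,-0.1,0.1],[0,0,0],1],[[-0.1,-0.1,0.1],[0,0,0],1],[[-0.1,-0.1,0.1],[0,0,0],1]]}}

```text
time: 6.97
ee_pos: [0.5099, 0.1571, 0.0683]
ee_rot: [-0.195, 2.755, 0.036]
contact_force: [-6.8, 3.0, 9.5]
gripper_width: -0.0001
grasp_force: 5.8
```

```bash
python3 go.py mains 0
```

```text
(array([-0.09, -0.1 , -0.07]), array([ 0.  , -0.2 ,  0.18])) 6.9667
h -0.7277709092348353 s -3.358099540843689 y 0.9677169662103681 [-6.77049463  3.00407681  9.5352299 ]
```

The mains is at its stop. Backing well clear and checking.

Call:
{"method": "drive_tool", "body": {"deltas": [[[0,0,-1],[0,0,0],1],[[0,0,-3],[0,0,0],1],[[0,1,-6],[0,0,0],1],[[0,3,-9],[0,0,0],1],[[0,6,-10],[0,0,0],1],[[0,6,-10],[0,0,0],1],[[0,6,-10],[0,0,0],1],[[0,6,-10],[0,0,0],1],[[0,6,-10],[0,0,0],1],[[0,6,-10],[0,0,0],1]]}}

```text
time: 7.8
ee_pos: [0.4662, 0.2098, 0.1595]
ee_rot: [-0.191, 2.755, 0.034]
contact_force: [-0.3, -0.1, 0.1]
gripper_width: 0.0
grasp_force: 0.0
```

```bash
python3 look.py w5; python3 fit.py w5
```

```text
7.8 [0.4661827  0.20984567 0.15950478] [-0.1905923   2.75547865  0.03388492]
[array([ 209,  231,   53,   45, 2141], dtype=int32), array([ 300,  231,   40,   45, 1570], dtype=int32), array([ 380,  231,   30,   45, 1296], dtype=int32)]
[ 0.64544159  0.23784273  0.13583104 -0.0020548 ] 7.782545527256264 [ 3.55  0.6  -2.29  0.34 -1.26  0.08 -2.05]
slope [-0.22899907  0.00317478] -12.898284791975279 off normal 0.003720697682191662
(np.int64(394), np.int64(234)) s 0.0123 h 0.0044
(np.int64(394), np.int64(240)) s 0.0163 h 0.0063
(np.int64(394), np.int64(246)) s 0.0212 h 0.0061
(np.int64(394), np.int64(252)) s 0.0258 h 0.0064
(np.int64(394), np.int64(258)) s 0.0304 h 0.007
(np.int64(394), np.int64(264)) s 0.0346 h 0.0087
(np.int64(394), np.int64(270)) s 0.0386 h 0.0107
(np.int64(319), np.int64(234)) s 0.0127 h 0.0037
(np.int64(319), np.int64(240)) s 0.0166 h 0.0062
(np.int64(319), np.int64(246)) s 0.0215 h 0.0057
(np.int64(319), np.int64(252)) s 0.0262 h 0.0058
(np.int64(319), np.int64(258)) s 0.0306 h 0.0072
(np.int64(319), np.int64(264)) s 0.0348 h 0.0086
(np.int64(319), np.int64(270)) s 0.0388 h 0.0107
(np.int64(235), np.int64(234)) s 0.0129 h 0.0038
(np.int64(235), np.int64(240)) s 0.0168 h 0.0061
(np.int64(235), np.int64(246)) s 0.0215 h 0.0062
(np.int64(235), np.int64(252)) s 0.0264 h 0.0059
(np.int64(235), np.int64(258)) s 0.0312 h 0.0062
(np.int64(235), np.int64(264)) s 0.035 h 0.0088
(np.int64(235), np.int64(270)) s 0.0393 h 0.0102
```

View pics/w5.png

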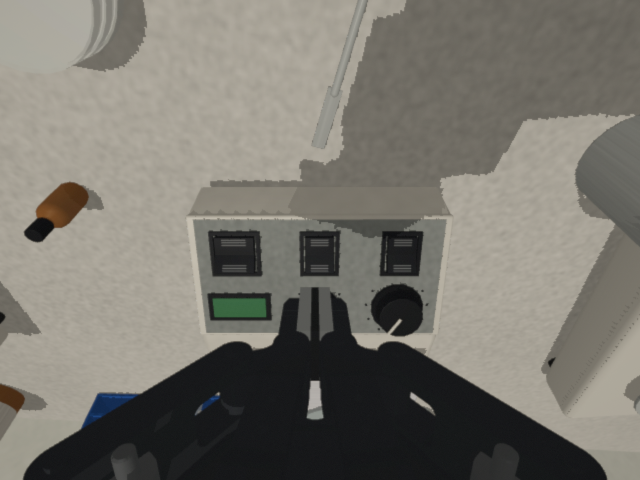

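All three rockers, mains (235,253), stirrer (319,253) and heater (401,253), lie with the lower half flush and level. The knob mark is unchanged and the hand is about 10 cm clear.

```bash
python3 -c "
from plant import *
print(hand_in())"
```

```text
the job is handed in; nothing more can be done
None
```

The flask hotplate is shut down: heater, stirrer and mains were pressed off in that order, each until its lower end lay flush, and the job was handed in with the hand about 10 cm clear at about 8 s on the clock, nothing else having been touched as far as the force readings and pictures show.

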